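# Close the sample dishes in the fume hood with their own lids

## Robot

A 7-joint arm with a two-finger parallel gripper is mounted at the origin on the work surface. World frame = base frame: x ahead of the robot, y to its left, z up, the work surface at z = 0. Lengths are in m, angles in rad, forces in N, time in s.
With the tool pointing down it reaches from about 0.4 to 0.925 m from the base axis. Payload 5.6 kg.
Tool frame: the origin (TCP) lies at the very end of the fingers, on their centre line; the grasp point (between the pads) lies 19 mm behind it; z points along the fingers, y is the direction in which the jaws open and shut (so a half turn about z gives the same grasp; the last joint's range is limited). The gripper opens to 85 mm and grips with 20 to 120 N. Pads are 22 mm wide; open, the fingers measure 114 mm over their backs; the gripper's body (76 mm by 85 mm) begins 54 mm behind the grasp point. The pads swing forward as they close: fully open they stand 13 mm farther back than shut.
Start: joints at [1.138, 0.468, -0.012, 1.603, 0.006, 1.071, -0.056], TCP at [0.247, -0.601, 0.231] pointing down, gripper open.
Joint ranges: [-2.53, 2.53], [-0.31, 2.02], [-1.57, 1.55], [0.28, 2.44], [-1.29, 4.43], [0.15, 1.84], [-2.92, 2.92]. Speed limits (rad/s): [2.57, 2.57, 3.14, 3.14, 3.14, 3.14, 3.14].

## Interface

Orientations are given as a unit quaternion [w, x, y, z].
In Python, from workcell import env, cams gives the robot as it stands.
- The arm moves only by the tool carry_out, never from a script. Its argument "moves" is text: rows parted by semicolons, each of 7 numbers parted by spaces: the turn, a rotation vector about the tool's x, y, z in degrees, then the shift along the tool's x, y, z in mm, then the closure in counts, from 0 (fully open) to 255 (shut). A call has 1 to 5 rows; each row shifts and turns the commanded pose from where the row before left it, along the tool's axes as they then stand; what a row does not reach is not made up. A row lasts 1/12 s, in which the tool goes at most 41.7 mm and 7.16 degrees, less where a joint would pass 70% of its speed; a pose out of reach is approached as far as the arm can. A call with a gripper value outside its range is refused whole. The fingers move at their own pace and stop on an object; "squeeze" is the grip in N (left out, the last holds). Time passes only in rows, so rows that do not move let the fingers close. It gives the time, the measured TCP pose, the force and the opening at its end, in the units of the state.
- env.sense(): the state, without advancing time (a new reading comes with each control period).
- cams.snapshot(name): name is "scene" or "top" or "wrist"; returns (picture, depth): 420x560x3 uint8, blue, green, red; 420x560 float32, m along the optical axis (not along the pixel's ray), 0 where there is no reading.
- cams.camera_model(name): a dict with "fx", "fy", "cx", "cy" (pixels), "world_from_camera" (4x4, takes a point from camera to world coordinates); the wrist camera has in their place "T_tool_cam" (4x4, takes a point from camera to tool coordinates, whose origin is the TCP and whose axes are the flange's). Camera axes: x right, y down, z forward; pixel columns grow to the right and rows downward; lengths in m; the calibration is good to about 2 mm. A picture is of the moment at which its call begins: read the wrist's pose just before it. camera_model takes no time and is no camera call.
- env.job_done(): hands the job in, once; it reports no verdict.
The state is a dict: "time_s": time; "joint_pos": joint angles; "dq": joint speeds; "effort": joint torques, N m; "ee_pos": TCP position; "tcp_rot": TCP orientation; "contact_force": force on the tool from outside, world axes, zero at the start; "torque": the same for the moment, N m; "opening": finger opening in m.
Only numpy, scipy, OpenCV 4.12 (cv2) and the standard library are available. Lean on these libraries where they do the work, as an engineer would, in place of code of your own. Each camera call takes 0.05 s, during which the arm holds its last target.

## Task

Two open steel dishes, one round and one rectangular, stand among four loose lids. Find for each dish the lid that fits it, set it on and press it down slowly and gently until it snaps past both spring catches and lies flush on the rim. Leave the two odd lids and all the other things where they are.

Things in the scene. Friction and masses are not known exactly. Their poses are not given: they have to be found in the camera images.
- dish_round: Round open steel dish, 50 mm high, outside diameter 96 mm, inside 88 mm; held fast by a suction foot; origin at the centre of its underside, z up. A sprung roller catch stands outside the rim at each end of its x axis
- dish_round_rim (a point): Centre of the rim, 50 mm above the dish's origin. Catch rollers are 16 mm thick, 40 mm wide, axis 10 mm above the rim, reach 3 mm over the lid's edge; leaves stand 63 mm out. A lid merely laid on rests on them 16 mm too high; pressed (10 to 20 N in all) it snaps past and its plate lies flush on the rim: lid origin 26 mm above the dish's.
- dish_rect: Rectangular open steel dish, 50 mm high, outside 116 mm (x) by 76 mm (y), inside 108 by 68 mm; held fast by a suction foot; origin at the centre of its underside, z up. A sprung roller catch stands outside the rim at each end of its x axis
- dish_rect_rim (a point): Centre of the rim, 50 mm above the dish's origin. Catch rollers are 16 mm thick, 40 mm wide, axis 10 mm above the rim, reach 3 mm over the lid's edge; leaves stand 73 mm out. A lid merely laid on rests on them 16 mm too high; pressed (10 to 20 N in all) it snaps past and its plate lies flush on the rim: lid origin 26 mm above the dish's.
- lid_round: Larger round lid, fits the round dish at any yaw: plate diameter 104 mm, plug 82 mm; plain aluminium, about 160 g, upright; origin at the centre of its underside, z up. Plug 24 mm deep, narrowing at the foot, under a 5 mm plate (24 to 29 mm above the origin); on top a black bar handle
- lid_round_grip (a point): Centre of this lid's bar handle, 52 mm above the lid's origin. The bar is 64 mm long (x), 16 mm wide (y), 14 mm high, on an end post at each end; 16 mm free space between bar and plate.
- lid_rect: Larger rectangular lid, fits the rectangular dish either way round: plate 124 mm (x) by 84 mm (y), plug 104 by 64 mm; plain aluminium, about 160 g, upright; origin at the centre of its underside, z up. Plug 24 mm deep, narrowing at the foot, under a 5 mm plate (24 to 29 mm above the origin); on top a black bar handle
- lid_rect_grip (a point): Centre of this lid's bar handle, 52 mm above the lid's origin. The bar is 64 mm long (x), 16 mm wide (y), 14 mm high, on an end post at each end; 16 mm free space between bar and plate.
- lid_odd_round: Odd smaller round lid, plate diameter 82 mm, fits neither dish; leave it. Same handle and heights.
- lid_odd_rect: Odd smaller rectangular lid, plate 96 by 66 mm, fits neither dish; leave it. Same handle and heights.
- beaker: Glass beaker, diameter 66, height 85 mm, bystander; origin under its centre.
- amber_jar: Amber glass jar, diameter 60, height 85 mm, bystander; origin under its centre.
- white_jar: White plastic jar with a red cap, diameter 60, height 90 mm, bystander; origin under its centre.
- stopper: Rubber stopper, diameter 32, height 30 mm, bystander between the lids; origin under its centre.
- weight: Brass weight, diameter 40, height 50 mm, bystander; origin under its centre.
- spatula: Steel spatula 160 mm long lying flat, bystander near the robot on its right; origin at the middle of its underside.
Mind the look-alikes: they are no part of the job. What is shaped like the lid_round but brown or red is not meant.

How it is judged:
By the outcome, as a careful person would: the job done as asked, in the order asked, and still so for the second after the job is handed in, with the robot touching nothing.
It also fails if it takes over 54 s, if anything falls off the work surface, if the arm or the gripper's body presses on something with over 40 N, if the wrist force passes 120 N, or if a joint passes its speed limit or range.

## Working session

There is one attempt and no reset: what is moved stays moved. The work goes in short steps, Python scripts to look and compute and a tool call to move; the robot and the scene stay as the last step left them, time stands still between calls to the robot, and variables do not carry over. Pictures are saved under pics/ and viewed, and the job is handed in when it is done.

Besides the shell and the picture viewer there is one more tool, called after "Emit:" as a command line: name --argument value ..., lists and objects as JSON in quotes. carry_out: Moves the arm, as the interface text tells. Its arguments: {"type":"object","properties":{"moves":{"type":"string"},"squeeze":{"type":"number"}},"required":["moves"]}

```bash
ls; mkdir -p pics; python3 - <<'E'
from workcell import env, cams
import cv2,numpy as np
s=env.sense();print({k:np.round(v,3) for k,v in s.items()})
for n in("scene","top","wrist"):
    p,d=cams.snapshot(n);cv2.imwrite(f"pics/{n}0.png",p);np.save(f"pics/{n}0.npy",d);m=cams.camera_model(n);print(n,{k:np.round(v,3).tolist() for k,v in m.items()})
E
```

```text
pics
{'time_s': np.float64(0.0), 'joint_pos': array([ 1.138,  0.468, -0.012,  1.604,  0.006,  1.071, -0.056]), 'dq': array([-0.   ,  0.001, -0.   , -0.   , -0.001, -0.   ,  0.   ]), 'effort': array([-0.0000e+00, -5.3239e+01,  2.1000e-02, -2.5131e+01,  1.1000e-02,
        8.0000e-03, -0.0000e+00]), 'ee_pos': array([ 0.247, -0.601,  0.23 ]), 'tcp_rot': array([-0.001,  0.981,  0.194, -0.   ]), 'contact_force': array([-0.495,  0.804,  0.164]), 'torque': array([-0.04 , -0.028, -0.059]), 'opening': np.float64(0.085)}
scene {'fx': 378.963, 'fy': 378.963, 'cx': 282.361, 'cy': 208.878, 'world_from_camera': [[0.445, 0.518, -0.731, 1.167], [0.896, -0.253, 0.366, -0.367], [0.005, -0.817, -0.577, 0.567], [0.0, 0.0, 0.0, 1.0]]}
top {'fx': 392.407, 'fy': 392.407, 'cx': 277.199, 'cy': 212.81, 'world_from_camera': [[0.03, -0.998, 0.052, 0.464], [-0.999, -0.028, 0.026, -0.068], [-0.025, -0.053, -0.998, 1.045], [0.0, 0.0, 0.0, 1.0]]}
wrist {'fx': 326.383, 'fy': 326.383, 'cx': 285.404, 'cy': 208.565, 'T_tool_cam': [[-0.001, -0.958, -0.288, 0.073], [1.0, -0.002, 0.0, -0.0], [-0.001, -0.288, 0.958, -0.141], [0.0, 0.0, 0.0, 1.0]]}
```

View pics/top0.png

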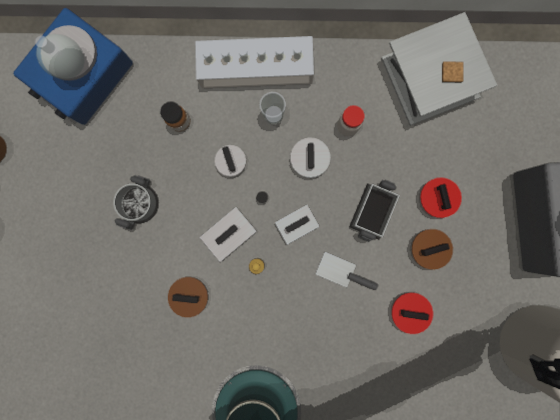

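View pics/scene0.png

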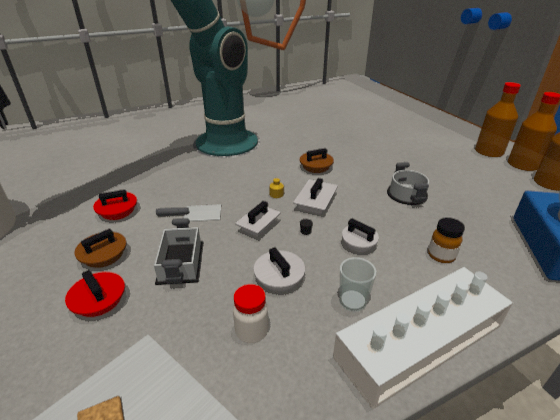

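View pics/wrist0.png

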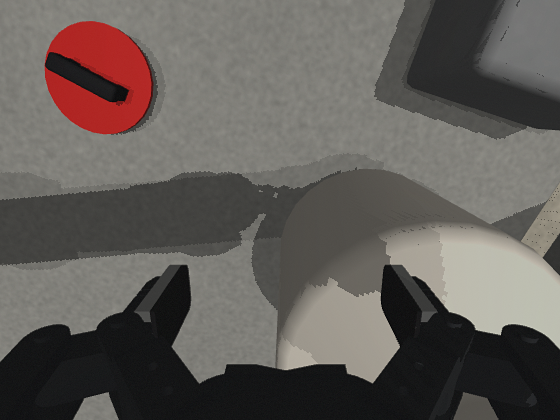

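The top view shows two plain white round lids, at (310,158) and (230,161). There are two rectangular ones at (228,235) and (297,225). The round dish is at (135,203) and the rectangular dish at (376,211). The red and brown lids are decoys. Next I'll enlarge and measure.

```bash
cat > h.py <<'E'
import numpy as np,cv2
from workcell import env,cams
def model(n):
    m=cams.camera_model(n);return m
def cloud(d,m,T=None):
    T=np.array(m["world_from_camera"]) if T is None else T
    v,u=np.mgrid[:d.shape[0],:d.shape[1]]
    P=np.stack([(u-m["cx"])/m["fx"]*d,(v-m["cy"])/m["fy"]*d,d],-1)
    return P@T[:3,:3].T+T[:3,3]
def rayz(m,u,v,z,T=None):
    T=np.array(m["world_from_camera"]) if T is None else T
    r=T[:3,:3]@np.array([(u-m["cx"])/m["fx"],(v-m["cy"])/m["fy"],1]);return T[:3,3]+r*(z-T[2,3])/r[2]
def tooT(s):
    from scipy.spatial.transform import Rotation as R
    q=s["tcp_rot"];T=np.eye(4);T[:3,:3]=R.from_quat([q[1],q[2],q[3],q[0]]).as_matrix();T[:3,3]=s["ee_pos"];return T
E
python3 - <<'E'
from h import *
p=cv2.imread("pics/top0.png");d=np.load("pics/top0.npy");m=model("top");W=cloud(d,m)
c=p[120:290,90:410];cv2.imwrite("pics/topcrop.png",cv2.resize(c,(800,425),interpolation=cv2.INTER_CUBIC))
for n,(u,v) in dict(roundL=(310,158),roundS=(230,161),rectL=(228,235),rectS=(297,225),dishR=(135,203),dishQ=(376,211),table=(300,330),cyl=(545,345),plateR=(325,160),plateRs=(240,165),pq=(240,222),beak=(273,109),wj=(352,117),aj=(174,115),st=(262,198),wt=(257,267)).items():
    print(n,W[v,u].round(3))
ws=np.load("pics/scene0.npy");ms=model("scene");print(cloud(ws,ms)[100:110:9,300:310:9].round(3).tolist())
E
```

```text
roundL [ 0.656 -0.121  0.06 ]
roundS [0.644 0.082 0.059]
rectL [0.456 0.081 0.057]
rectS [ 0.486 -0.092  0.058]
dishR [0.533 0.341 0.008]
dishQ [ 0.53  -0.301  0.007]
table [ 0.213 -0.109  0.001]
cyl [ 0.241 -0.629  0.174]
plateR [ 0.658 -0.162  0.027]
plateRs [0.64  0.06  0.027]
pq [0.49  0.055 0.03 ]
beak [ 0.797 -0.021  0.006]
wj [ 0.755 -0.22   0.087]
aj [0.751 0.223 0.085]
st [ 0.554 -0.001  0.031]
wt [0.377 0.005 0.049]
[[[-0.256, 0.429, 0.001], [-0.242, 0.466, -0.0]], [[-0.16, 0.376, 0.001], [-0.149, 0.413, -0.001]]]
```

View pics/topcrop.png

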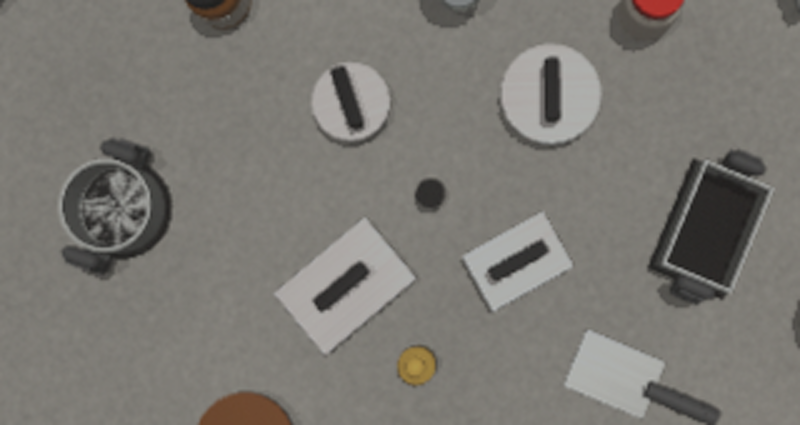

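```bash
python3 - <<'E'
from h import *
d=np.load("pics/top0.npy");m=model("top");W=cloud(d,m)
def blob(u,v,z0,z1,r=28):
    w=W[v-r:v+r,u-r:u+r].reshape(-1,3);return w[(w[:,2]>z0)&(w[:,2]<z1)]
for n,(u,v) in dict(roundL=(310,158),roundS=(230,161),rectL=(228,235),rectS=(297,225)).items():
    h=blob(u,v,.048,.07,20);r=cv2.minAreaRect((h[:,:2]*1000).astype(np.float32))
    a=blob(u,v,.015,.07,32);r2=cv2.minAreaRect((a[:,:2]*1000).astype(np.float32))
    print(n,"handle",np.round(r[0],1),np.round(r[1],1),round(r[2],1),h[:,2].max().round(3),"all",np.round(r2[0],1),np.round(r2[1],1),round(r2[2],1))
for n,(u,v) in dict(dishR=(135,203),dishQ=(376,211)).items():
    for z in((.043,.058),(.058,.08),(.04,.08)):
        a=blob(u,v,*z,40);
        if len(a)>5:
            r2=cv2.minAreaRect((a[:,:2]*1000).astype(np.float32));print(n,z,len(a),np.round(r2[0],1),np.round(r2[1],1),round(r2[2],1),a[:,2].max().round(3))
E
```

```text
roundL handle [ 664.2 -123.2] [61.8 15.6] 1.2 0.062 all [ 675. -146.] [103.1 153.4] 22.6
roundS handle [652.5  86.5] [64.2 16.4] 20.3 0.063 all [636.6  54.6] [151.3  80.6] 64.4
rectL handle [458.9  85.6] [16.1 63.4] 42.2 0.064 all [431.5  61.3] [158.2 124.3] 41.8
rectS handle [489.8 -93. ] [15.9 63.4] 30.6 0.063 all [523.  -73.3] [142.4  95.9] 30.7
dishR (0.043, 0.058) 233 [529.  330.8] [110.6  95.2] 16.6 0.058
dishR (0.058, 0.08) 205 [534.4 333.3] [ 39.9 135.6] 72.2 0.074
dishR (0.04, 0.08) 470 [534.8 332.3] [125.9  94.4] 13.0 0.074
dishQ (0.043, 0.058) 278 [ 529.6 -293.3] [ 76.6 154.2] 68.7 0.058
dishQ (0.058, 0.08) 211 [ 531.3 -292.5] [ 37.5 156.9] 69.4 0.071
dishQ (0.04, 0.08) 523 [ 530.9 -293.8] [ 76.6 156.9] 68.7 0.071
```

```bash
python3 - <<'E'
from h import *
d=np.load("pics/top0.npy");m=model("top");W=cloud(d,m)
print(d[345,545],W[310:400:15,505:560:10,:].round(2).tolist())
s=env.sense();mw=model("wrist");d=np.load("pics/wrist0.npy");T=tooT(s)@np.array(mw["T_tool_cam"]);W=cloud(d,mw,T)
for v,u in((180,370),(230,400),(300,330),(280,480),(350,290),(330,540),(200,280),(330,300)):print(u,v,d[v,u].round(3),W[v,u].round(3))
print("tall objects top cam")
d=np.load("pics/top0.npy");W=cloud(d,m);k=W[...,2]>.1;print([ (W[k][:,i].min().round(2),W[k][:,i].max().round(2)) for i in range(3)])
n,l,st,c=cv2.connectedComponentsWithStats(k.astype(np.uint8));
for i in range(1,n):
    if st[i,4]>30: q=W[l==i];print(st[i],q.min(0).round(2),q.max(0).round(2))
E
```

```text
0.8430738 [[[0.28, -0.64, -0.0], [0.28, -0.67, -0.0], [0.29, -0.67, 0.03], [0.29, -0.68, 0.05], [0.3, -0.69, 0.07], [0.3, -0.71, 0.08]], [[0.25, -0.63, 0.01], [0.25, -0.64, 0.05], [0.26, -0.64, 0.08], [0.27, -0.65, 0.11], [0.28, -0.65, 0.13], [0.28, -0.66, 0.16]], [[0.21, -0.62, 0.03], [0.22, -0.63, 0.07], [0.23, -0.63, 0.11], [0.24, -0.63, 0.14], [0.25, -0.63, 0.17], [0.26, -0.64, 0.19]], [[0.17, -0.63, 0.02], [0.19, -0.62, 0.07], [0.2, -0.62, 0.12], [0.24, -0.56, 0.25], [0.22, -0.62, 0.18], [0.23, -0.63, 0.2]], [[0.13, -0.64, -0.0], [0.14, -0.64, 0.04], [0.16, -0.63, 0.1], [0.23, -0.53, 0.3], [0.23, -0.54, 0.32], [0.24, -0.55, 0.33]], [[0.09, -0.64, 0.0], [0.09, -0.66, 0.0], [0.09, -0.69, 0.0], [0.13, -0.65, 0.1], [0.15, -0.63, 0.17], [0.21, -0.54, 0.34]]]
370 180 0.309 [ 0.286 -0.671  0.067]
400 230 0.189 [ 0.278 -0.659  0.194]
330 300 0.187 [ 0.228 -0.636  0.208]
480 280 0.173 [ 0.274 -0.701  0.217]
290 350 0.202 [ 0.184 -0.629  0.203]
540 330 0.169 [ 0.263 -0.737  0.227]
280 200 0.387 [ 0.217 -0.605 -0.002]
300 330 0.196 [ 0.201 -0.629  0.205]
tall objects top cam
[(np.float64(0.03), np.float64(0.97)), (np.float64(-0.71), np.float64(0.54)), (np.float64(0.1), np.float64(1.04))]
[  35   25   61   55 2514] [ 0.46 -0.07  0.1 ] [0.97 0.54 1.04]
[276  45   8  10  56] [ 0.46 -0.07  0.1 ] [ 0.92 -0.03  1.04]
[294  45   8   9  55] [ 0.91 -0.09  0.1 ] [ 0.93 -0.07  0.11]
[239  47   8   9  56] [ 0.46 -0.07  0.1 ] [0.92 0.06 1.04]
[257  46   8   9  57] [0.9 0.  0.1] [0.92 0.02 0.11]
[203  49   8   8  53] [0.89 0.13 0.1 ] [0.91 0.15 0.11]
[221  48   8   9  54] [0.9  0.09 0.1 ] [0.92 0.11 0.11]
[443  61  21  21 185] [ 0.46 -0.48  0.1 ] [ 0.9  -0.07  1.04]
[ 533  162   27  115 2421] [ 0.39 -0.68  0.1 ] [ 0.64 -0.07  1.04]
[ 521  312   39   90 2549] [ 0.11 -0.71  0.1 ] [ 0.46 -0.07  1.04]
[227 401  53  19 738] [ 0.03 -0.07  0.1 ] [0.46 0.06 1.04]
```

I'm going for lid_round at (310,158), the larger plain round one at about (0.664,-0.123). First I lift clear of the cylinder beside the gripper.

Emit:
carry_out --moves "0 0 0 0 0 -40 0; 0 0 0 0 0 -20 0; 0 0 0 35.5 -17.7 0 60; 0 0 0 35.5 -17.7 0 120; 0 0 0 35.5 -17.7 0 120" --squeeze 80

```text
time_s: 0.57
ee_pos: [0.3255, -0.5109, 0.2914]
tcp_rot: [0.0, 0.981, 0.193, 0.0]
contact_force: [1.4, 0.3, 0.3]
opening: 0.0516
```

Emit:
carry_out --moves "0 0 0 35.5 -17.7 0 120; 0 0 0 35.5 -17.7 0 120; 0 0 0 35.5 -17.7 0 120; 0 0 0 35.5 -17.7 0 120; 0 0 0 35.5 -17.7 0 120"

```text
time_s: 0.98
ee_pos: [0.4567, -0.3607, 0.2912]
tcp_rot: [-0.0, 0.981, 0.194, -0.0]
contact_force: [0.9, -0.1, -0.2]
opening: 0.0452
```

Emit:
carry_out --moves "0 0 0 35.5 -17.7 0 120; 0 0 0 35.5 -17.7 0 120; 0 0 0 35.5 -17.7 0 120; 0 0 0 35.5 -17.7 0 120; 0 0 0 35.5 -17.7 0 120"

```text
time_s: 1.4
ee_pos: [0.5873, -0.2115, 0.2911]
tcp_rot: [-0.0, 0.981, 0.194, -0.0]
contact_force: [-0.1, 0.0, -0.2]
opening: 0.0451
```

Emit:
carry_out --moves "0 0 0 35.5 -17.7 0 120; 0 0 0 35.5 -17.7 0 120; 0 0 0 35.5 -17.7 0 120; 0 0 7 0 0 35 120; 0 0 7 0 0 35 120"

```text
time_s: 1.82
ee_pos: [0.6676, -0.1195, 0.2221]
tcp_rot: [-0.0, 0.997, 0.073, 0.003]
contact_force: [-0.0, -0.6, -0.7]
opening: 0.0451
```

Emit:
carry_out --moves "0 0 7.1 0 0 35 120; 0 0 0 0 0 25 120; 0 0 0 0 0 0 120; 0 0 0 0 0 0 120"

```text
time_s: 2.15
ee_pos: [0.6639, -0.1233, 0.1599]
tcp_rot: [-0.0, 1.0, 0.011, -0.002]
contact_force: [1.0, -0.3, 0.7]
opening: 0.0451
```

```bash
cat >> h.py <<'E'
def wrist(name):
    s=env.sense();p,d=cams.snapshot("wrist");cv2.imwrite(f"pics/{name}.png",p);np.save(f"pics/{name}.npy",d)
    mw=model("wrist");T=tooT(s);W=cloud(d,mw,T@np.array(mw["T_tool_cam"]))
    np.save(f"pics/{name}_W.npy",W)
    x=T[:3,0];print("t",s["time_s"].round(2),"tcp",s["ee_pos"].round(4),"yaw",np.degrees(np.arctan2(x[1],x[0])).round(2),"F",np.round(s["contact_force"],1))
    return p,d,W,T
def band(W,z0,z1,c,r):
    k=(W[...,2]>z0)&(W[...,2]<z1)&(np.hypot(W[...,0]-c[0],W[...,1]-c[1])<r)&(W[...,0]!=0);return W[k],k
def rect(a):
    r=cv2.minAreaRect((a[:,:2]*1000).astype(np.float32));ang=r[2]
    if r[1][0]<r[1][1]: ang+=90
    ang=(ang+90)%180-90
    return np.round(r[0],1),np.round(sorted(r[1]),1),round(ang,1)
E
python3 - <<'E'
from h import *
p,d,W,T=wrist("w1")
c=(.664,-.123)
a,_=band(W,.049,.068,c,.05);print("handle",len(a),rect(a),np.median(a[:,2]))
a,k=band(W,.02,.036,c,.065);e=cv2.minEnclosingCircle((a[:,:2]*1000).astype(np.float32));print("plate",e,np.median(a[:,2]))
E
```

```text
Traceback (most recent call last):
  File "h.py", line 20, in wrist
    x=T[:3,0];print("t",s["time_s"].round(2),"tcp",s["ee_pos"].round(4),"yaw",np.degrees(np.arctan2(x[1],x[0])).round(2),"F",np.round(s["contact_force"],1))
                        ^^^^^^^^^^^^^^^^^
AttributeError: 'float' object has no attribute 'round'
```

View pics/w1.png

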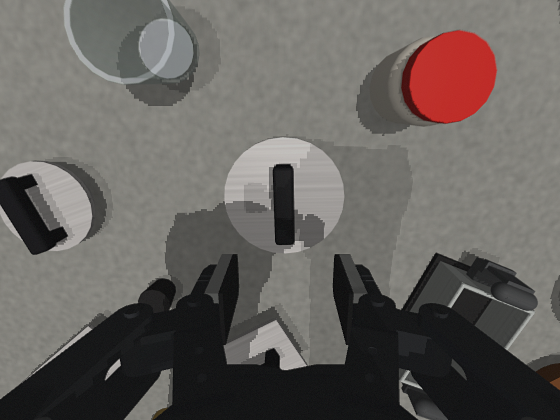

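The wrist view shows the large plain round lid centred at (284,195), with its handle upright at (284,205). It is larger than the other plain lid at (45,205).

```bash
sed -i 's/s\["time_s"\].round(2)/round(float(s["time_s"]),2)/; s/s\["ee_pos"\].round(4)/np.round(s["ee_pos"],4)/' h.py
python3 - <<'E'
from h import *
W=np.load("pics/w1_W.npy");c=(.664,-.123);print(env.sense()["ee_pos"])
a,_=band(W,.049,.068,c,.05);print("handle",len(a),rect(a),np.median(a[:,2]))
a,k=band(W,.02,.036,c,.065);e=cv2.minEnclosingCircle((a[:,:2]*1000).astype(np.float32));print("plate",e,np.median(a[:,2]))
E
```

```text
[ 0.66541901 -0.1234597   0.16215849]
handle 1583 (array([ 664.1, -121.6]), array([16. , 63.1]), 2.6) 0.05684835601493099
plate ((663.40185546875, -121.7689437866211), 52.20221710205078) 0.02712040631235471
```

Emit:
carry_out --moves "0 0 -1.3 -0.5 -1.2 30 120; 0 0 0 0 0 30 120; 0 0 0 0 0 30 120; 0 0 0 0 0 22 120; 0 0 0 0 0 12 120"

```text
time_s: 2.62
ee_pos: [0.6646, -0.1226, 0.037]
tcp_rot: [-0.0, 1.0, 0.022, 0.0]
contact_force: [-0.7, -0.3, -0.1]
opening: 0.0452
```

Emit:
carry_out --moves "0 0 0 0 0 0 180; 0 0 0 0 0 0 255; 0 0 0 0 0 0 255; 0 0 0 0 0 0 255; 0 0 0 0 0 0 255" --squeeze 80

```text
time_s: 3.03
ee_pos: [0.6661, -0.1223, 0.0397]
tcp_rot: [0.0, 1.0, 0.022, 0.002]
contact_force: [0.1, 1.1, 4.2]
opening: 0.0141
```

Emit:
carry_out --moves "0 0 0 0 0 -10 255; 0 0 0 0 0 -25 255; 0 0 0 0 0 -35 255; 0 0 0 0 0 -35 255; 0 0 0 0 0 -35 255"

```text
time_s: 3.45
ee_pos: [0.6636, -0.1224, 0.1793]
tcp_rot: [0.0, 1.0, 0.022, -0.0]
contact_force: [0.5, 0.8, -1.4]
opening: 0.0141
```

Emit:
carry_out --moves "0 0 0 0 0 -35 255; 0 0 0 -7.3 -17.2 -25 255; 0 0 0 -14.3 -35.2 -13 255; 0 0 0 -14.3 -35.2 0 255; 0 0 0 -14.3 -35.2 0 255"

```text
time_s: 3.87
ee_pos: [0.6082, -0.0011, 0.2525]
tcp_rot: [0.0, 1.0, 0.021, 0.001]
contact_force: [-0.6, 0.7, -2.6]
opening: 0.0143
```

Emit:
carry_out --moves "0 0 0 -14.3 -35.2 0 255; 0 0 0 -14.3 -35.2 0 255; 0 0 0 -14.3 -35.2 0 255; 0 0 0 -14.3 -35.2 0 255; 0 0 0 -14.3 -35.2 0 255"

```text
time_s: 4.28
ee_pos: [0.5281, 0.1719, 0.2512]
tcp_rot: [0.0, 1.0, 0.022, 0.0]
contact_force: [0.6, 1.3, -2.1]
opening: 0.0143
```

Emit:
carry_out --moves "0 0 0 -14.3 -35.2 0 255; 0 0 0 -14.3 -35.2 0 255; 0 0 0 -14.3 -35.2 0 255; 0 0 0 -14.3 -35.2 0 255; 0 0 0 -14.3 -35.2 0 255"

```text
time_s: 4.7
ee_pos: [0.4492, 0.3445, 0.2512]
tcp_rot: [0.0, 1.0, 0.022, 0.0]
contact_force: [1.5, -0.2, -2.7]
opening: 0.0141
```

Emit:
carry_out --moves "0 0 0 -7 -18 0 255; 0 0 6.8 0 0 0 255; 0 0 6.8 0 0 0 255; 0 0 6.7 0 0 0 255; 0 0 0 0 0 0 255"

```text
time_s: 5.12
ee_pos: [0.4422, 0.3609, 0.2509]
tcp_rot: [0.0, 0.988, -0.156, 0.0]
contact_force: [0.4, -0.1, -0.9]
opening: 0.014
```

```bash
python3 - <<'E'
from h import *
p,d,W,T=wrist("w2");p,d,W,T=wrist("w2b")
E
```

```text
t 5.12 tcp [0.4422 0.3609 0.2509] yaw -17.92 F [ 0.4 -0.1 -0.9]
t 5.17 tcp [0.4423 0.3609 0.2508] yaw -17.63 F [-0.2  0.7 -2. ]
```

View pics/w2.png

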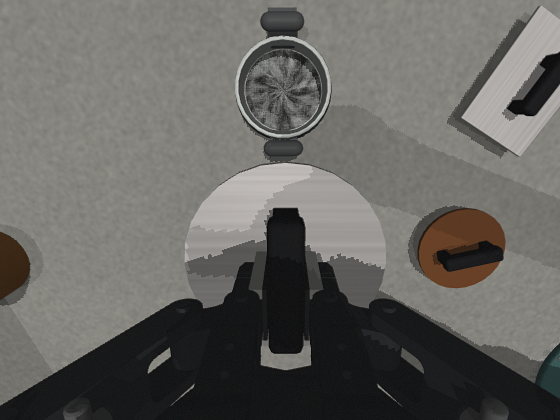

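The round dish is fully visible, with its rim centred at (283,87) and rollers at (282,20) and (283,149). The lid is held level. Now I'll measure both in the tool frame.

```bash
cat >> h.py <<'E'
from scipy.optimize import least_squares
def circ(a):
    f=lambda p:np.hypot(a[:,0]-p[0],a[:,1]-p[1])-p[2]
    r=least_squares(f,[*a[:,:2].mean(0),.04],loss="soft_l1",f_scale=.002);return r.x*1000,np.std(f(r.x))*1000
E
python3 - <<'E'
from h import *
mw=model("wrist");Tc=np.array(mw["T_tool_cam"])
for n in("w2","w2b"):
    d=np.load(f"pics/{n}.npy");L=cloud(d,mw,Tc)  # tool coords
    z=L[...,2]
    k=np.zeros(z.shape,bool);k[30:140,230:335]=1
    a=L[k&(z>.193)&(z<.209)]; print("rim z",np.median(a[:,2]),len(a),"circle(tool mm)",circ(a)[0].round(1),circ(a)[1].round(2), "minenc",np.round(cv2.minEnclosingCircle((a[:,:2]*1000).astype(np.float32))[0],1))
    k[:]=0;k[0:165,230:335]=1
    b=L[k&(z<.192)&(z>.17)];
    for s in(0,1):
        q=b[(b[:,0]>.095) if s else (b[:,0]<.095)];print("roller",len(q),rect(q),q[:,2].min())
    # lid plate edge in hand, plate z
    k[:]=0;k[160:330,180:390]=1
    q=L[k&(z>-.004)&(z<.03)];print("lid plate z",np.median(q[:,2]),len(q));
    e=np.array([q[q[:,1].round(3)==y][:,0].max() for y in np.arange(-.035,.036,.001)]);ed=np.c_[e,np.arange(-.035,.036,.001)]
    print("lid circle",circ(ed))
E
```

```text
rim z 0.2030987185936191 1443 circle(tool mm) [93.8 -2.5 45.5] 1.34 minenc [95.1 -3.2]
roller 622 (array([35.7, -2.3]), array([18.2, 38.2]), -90.0) 0.18320603299607235
roller 861 (array([152.2,  -2.9]), array([19. , 38.2]), 88.1) 0.18287078403985896
lid plate z 0.012423473674363528 17765Traceback (most recent call last):
  File "<stdin>", line 15, in <module>
    return umr_maximum(a, axis, None, out, keepdims, initial, where)
ValueError: zero-size array to reduction operation maximum which has no identity
```

```bash
python3 - <<'E'
from h import *
mw=model("wrist");Tc=np.array(mw["T_tool_cam"])
for n in("w2","w2b"):
    p=cv2.imread(f"pics/{n}.png");d=np.load(f"pics/{n}.npy");L=cloud(d,mw,Tc);z=L[...,2]
    k=np.zeros(z.shape,bool);k[155:300,180:392]=1
    k&=(z>.004)&(z<.03)
    q=L[k]; print("plane fit",np.linalg.lstsq(np.c_[q[:,:2],np.ones(len(q))],q[:,2],rcond=None)[0].round(4))
    E=[]
    for v in range(155,290):
        u=np.where(k[v])[0]
        if len(u): E+=[L[v,u[0]],L[v,u[-1]]]
    for u in range(180,392):
        v=np.where(k[:,u])[0]
        if len(v): E.append(L[v[0],u])
    E=np.array(E);c=circ(E);r=np.hypot(E[:,0]-c[0][0]/1e3,E[:,1]-c[0][1]/1e3)
    E=E[np.abs(r-c[0][2]/1e3)<.003];print("lid circle",circ(E),len(E))
    h=L[200:360,255:320];hz=h[...,2];q=h[(hz<-.008)&(hz>-.03)&(h[...,0]>-.04)];print("handle",rect(q),np.median(q[:,2]),len(q))
E
```

```text
plane fit [0.0038 0.0088 0.0124]
lid circle (array([-2.14669896, -0.16184569, 51.51211362]), np.float64(0.17228467476522216)) 459
handle (array([-2. ,  2.2]), array([27.7, 65.5]), -8.1) -0.0174388661923488 5635
plane fit [0.0046 0.0084 0.0123]
lid circle (array([-2.18968009, -0.17867196, 51.53882425]), np.float64(0.17393750869129232)) 459
handle (array([-1.7,  2.2]), array([27.5, 64.5]), -7.9) -0.01744874841003552 5641
```

Emit:
carry_out --moves "0 0 0 32 -0.8 0 255; 0 0 0 32.3 -0.8 0 255; 0 0 0 32.3 -0.9 20 255; 0 0 0 0 0 35 255; 0 0 0 0 0 35 255"

```text
time_s: 5.63
ee_pos: [0.5385, 0.3324, 0.1604]
tcp_rot: [-0.001, 0.988, -0.155, 0.002]
contact_force: [-0.3, 0.7, -2.2]
opening: 0.0143
```

Emit:
carry_out --moves "0 0 0 0 0 30 255; 0 0 0 0 0 20 255; 0 0 0 0 0 8 255; 0 0 0 0 0 4 255; 0 0 0 0 0 4 255"

```text
time_s: 6.05
ee_pos: [0.5359, 0.3344, 0.095]
tcp_rot: [-0.001, 0.988, -0.154, 0.0]
contact_force: [-0.5, -0.1, -1.8]
opening: 0.0144
```

```bash
python3 - <<'E'
from h import *
wrist("w3");p,d=cams.snapshot("scene");np.save("pics/s3.npy",d)
cv2.imwrite("pics/s3.png",cv2.resize(p[130:230,350:470],None,fx=6,fy=6,interpolation=cv2.INTER_CUBIC))
E
```

```text
t 6.05 tcp [0.5359 0.3344 0.095 ] yaw -17.72 F [-0.5 -0.1 -1.8]
```

View pics/w3.png

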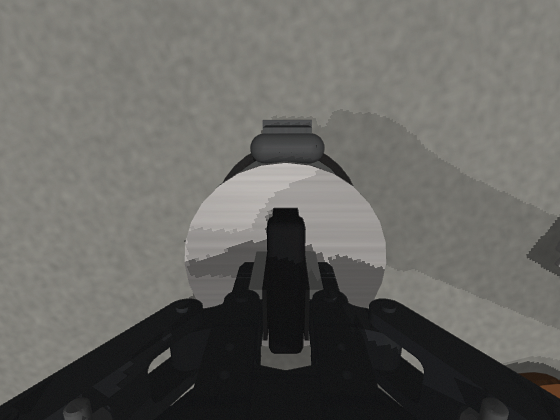

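View pics/s3.png

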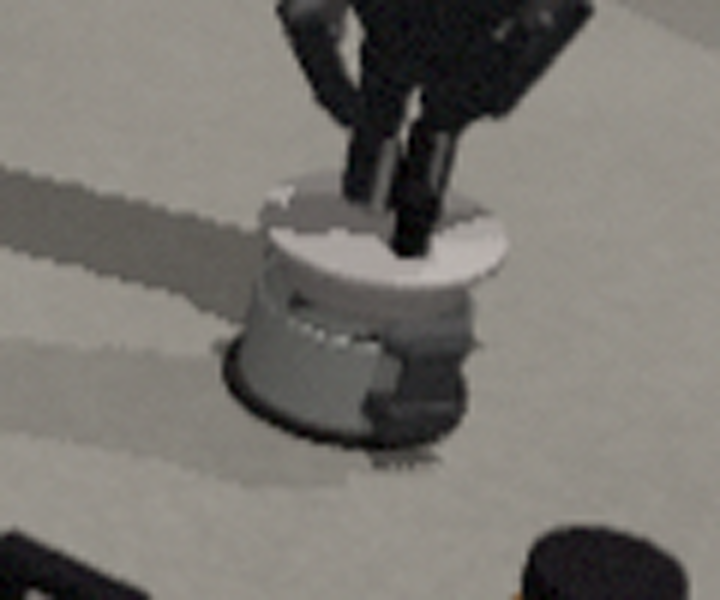

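```bash
python3 - <<'E'
from h import *
mw=model("wrist");Tc=np.array(mw["T_tool_cam"])
d=np.load("pics/w3.npy");L=cloud(d,mw,Tc);z=L[...,2]
k=np.zeros(z.shape,bool);k[115:170,240:340]=1
q=L[k&(z>.02)&(z<.045)];print(len(q),rect(q),q[:,2].min(),q.min(0),q.max(0))
p=cv2.imread("pics/w3.png");cv2.imwrite("pics/w3c.png",cv2.resize(p[100:220,180:400],None,fx=3.6,fy=3.6,interpolation=cv2.INTER_CUBIC))
E
```

```text
2298 (array([55.3,  1. ]), array([18.9, 39.3]), 89.1) 0.027089850244631286 [ 0.04563807 -0.01870047  0.02708985] [0.06460145 0.02066144 0.03821613]
```

View pics/w3c.png

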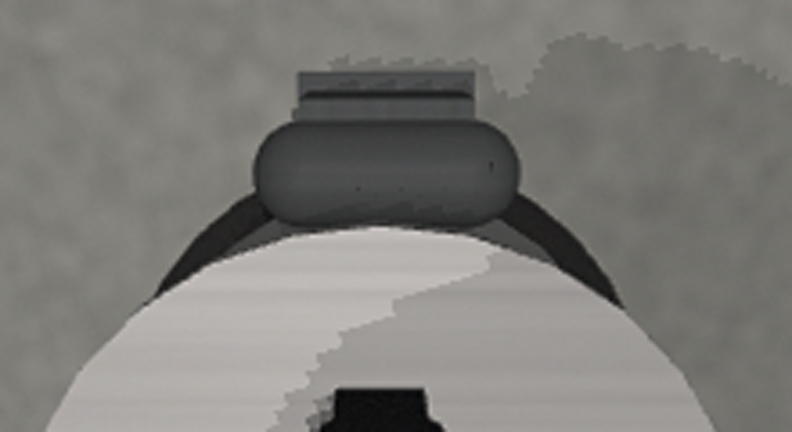

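Emit:
carry_out --moves "0 0 0 -0.3 1 0 255; 0 0 0 0 0 2.5 255; 0 0 0 0 0 2.5 255; 0 0 0 0 0 2.5 255; 0 0 0 0 0 0 255"

```text
time_s: 6.57
ee_pos: [0.5344, 0.333, 0.0864]
tcp_rot: [0.0, 0.988, -0.154, -0.0]
contact_force: [-0.0, -0.6, -1.7]
opening: 0.0145
```

Emit:
carry_out --moves "0 0 0 0 0 1 255; 0 0 0 0 0 1 255; 0 0 0 0 0 1 255; 0 0 0 0 0 1 255; 0 0 0 0 0 0 255"

```text
time_s: 6.98
ee_pos: [0.5345, 0.3331, 0.0824]
tcp_rot: [0.0, 0.988, -0.154, -0.0]
contact_force: [-0.8, -0.3, -1.4]
opening: 0.0143
```

Emit:
carry_out --moves "0 0 0 0 0 1 255; 0 0 0 0 0 1 255; 0 0 0 0 0 0 255"

```text
time_s: 7.23
ee_pos: [0.5347, 0.3335, 0.0811]
tcp_rot: [-0.0, 0.988, -0.154, 0.0]
contact_force: [-1.9, -0.1, 1.0]
opening: 0.0143
```

Emit:
carry_out --moves "0 0 0 0 0 1 255; 0 0 0 0 0 1 255; 0 0 0 0 0 0 255"

```text
time_s: 7.48
ee_pos: [0.5352, 0.3339, 0.0799]
tcp_rot: [-0.001, 0.988, -0.154, 0.001]
contact_force: [-1.7, -0.4, 4.7]
opening: 0.0139
```

Emit:
carry_out --moves "0 0 0 0 0 1 255; 0 0 0 0 0 1 255; 0 0 0 0 0 0 255"

```text
time_s: 7.73
ee_pos: [0.5353, 0.3345, 0.0783]
tcp_rot: [-0.001, 0.988, -0.154, 0.001]
contact_force: [-1.0, 0.9, 5.4]
opening: 0.014
```

Emit:
carry_out --moves "0 0 0 0 0 1 255; 0 0 0 0 0 1 255; 0 0 0 0 0 0 255"

```text
time_s: 7.98
ee_pos: [0.5352, 0.3347, 0.0759]
tcp_rot: [-0.001, 0.988, -0.154, 0.001]
contact_force: [-0.5, 1.4, 2.6]
opening: 0.0142
```

Emit:
carry_out --moves "0 0 0 0 0 1 255; 0 0 0 0 0 1 255; 0 0 0 0 0 0 255"

```text
time_s: 8.23
ee_pos: [0.535, 0.334, 0.0728]
tcp_rot: [-0.001, 0.988, -0.154, 0.0]
contact_force: [0.7, 3.6, 2.1]
opening: 0.0141
```

Emit:
carry_out --moves "0 0 0 0 0 1 255; 0 0 0 0 0 1 255; 0 0 0 0 0 1 255; 0 0 0 0 0 0 255"

```text
time_s: 8.57
ee_pos: [0.5345, 0.3328, 0.0689]
tcp_rot: [0.0, 0.988, -0.155, -0.0]
contact_force: [1.3, 2.3, -3.2]
opening: 0.0141
```

Emit:
carry_out --moves "0 0 0 0 0 1 255; 0 0 0 0 0 1 255; 0 0 0 0 0 0 255"

```text
time_s: 8.82
ee_pos: [0.534, 0.3319, 0.0662]
tcp_rot: [0.001, 0.988, -0.155, -0.001]
contact_force: [1.5, 1.5, -8.4]
opening: 0.0138
```

```bash
python3 - <<'E'
from h import *
wrist("w4");s=env.sense();print(s["torque"],s["opening"])
p,d=cams.snapshot("scene");np.save("pics/s4.npy",d)
cv2.imwrite("pics/s4.png",cv2.resize(p[130:230,350:470],None,fx=6,fy=6,interpolation=cv2.INTER_CUBIC))
E
```

```text
t 8.82 tcp [0.534  0.3319 0.0662] yaw -17.79 F [ 1.5  1.5 -8.4]
[ 0.16552578 -0.48488685  0.07138657] 0.014173697281539555
```

View pics/s4.png

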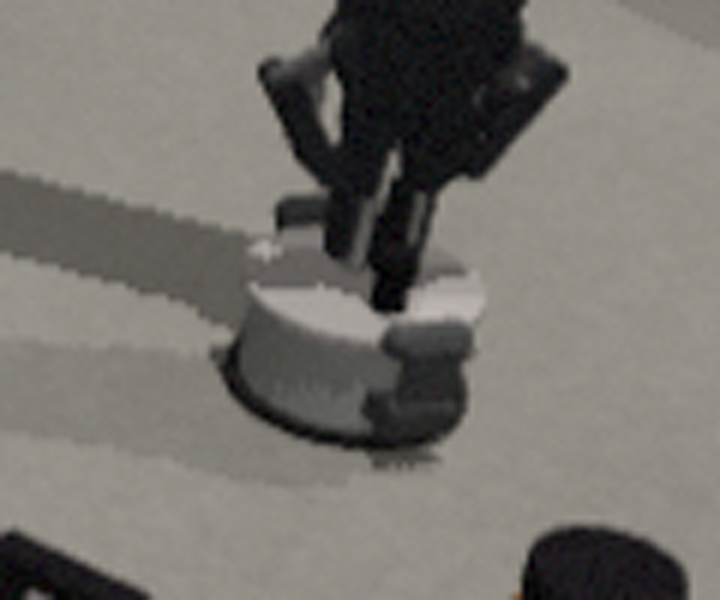

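View pics/w4.png

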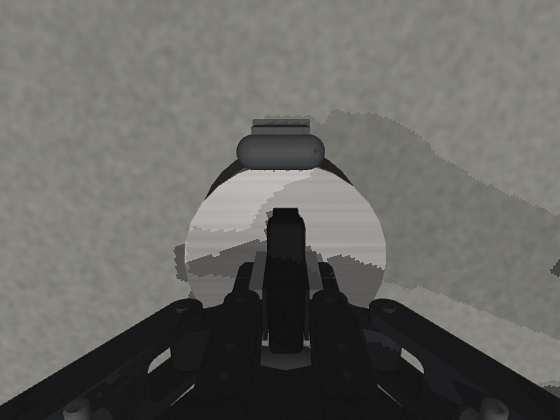

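Emit:
carry_out --moves "0 0 0 0 0 1 255; 0 0 0 0 0 0 255"

```text
time_s: 9.08
ee_pos: [0.5341, 0.332, 0.0658]
tcp_rot: [0.001, 0.988, -0.155, -0.001]
contact_force: [1.9, 0.3, -10.1]
opening: 0.0142
```

Emit:
carry_out --moves "0 0 0 0 0 1 255; 0 0 0 0 0 0 255"

```text
time_s: 9.25
ee_pos: [0.5342, 0.3323, 0.0656]
tcp_rot: [0.001, 0.988, -0.155, -0.001]
contact_force: [-1.1, -1.9, -4.3]
opening: 0.0145
```

Emit:
carry_out --moves "0 0 0 0 0 1 255; 0 0 0 0 0 0 255"

```text
time_s: 9.42
ee_pos: [0.5342, 0.3323, 0.0655]
tcp_rot: [0.001, 0.988, -0.155, -0.0]
contact_force: [-3.0, -3.7, 2.3]
opening: 0.0139
```

Emit:
carry_out --moves "0 0 0 0 0 1 255; 0 0 0 0 0 0 255"

```text
time_s: 9.58
ee_pos: [0.5341, 0.3323, 0.0655]
tcp_rot: [0.001, 0.988, -0.155, -0.0]
contact_force: [-5.5, -6.1, 9.1]
opening: 0.0142
```

Emit:
carry_out --moves "0 0 0 0 0 -2 255; 0 0 0 0 0 0 150; 0 0 0 0 0 0 120; 0 0 0 0 0 0 120; 0 0 0 0 0 0 120"

```text
time_s: 10.0
ee_pos: [0.5353, 0.3342, 0.0665]
tcp_rot: [-0.001, 0.988, -0.154, 0.001]
contact_force: [-0.0, 0.0, 0.5]
opening: 0.0451
```

Emit:
carry_out --moves "0 0 0 0 0 -5 120; 0 0 0 0 0 -15 120; 0 0 0 0 0 -30 120; 0 0 0 0 0 -35 120; 0 0 0 0 0 -35 120"

```text
time_s: 10.42
ee_pos: [0.5343, 0.3333, 0.1871]
tcp_rot: [0.0, 0.988, -0.154, -0.0]
contact_force: [-0.0, 1.0, -0.1]
opening: 0.0452
```

```bash
python3 - <<'E'
from h import *
p,d,W,T=wrist("w5")
mw=model("wrist");c=(.534,.333)
for z0,z1 in((.04,.0605),(.061,.076),(.078,.09)):
    a,_=band(W,z0,z1,c,.1);print(z0,z1,len(a),np.median(a[:,2]).round(4),rect(a),circ(a)[0].round(1) if z0==.04 else "")
a,_=band(W,.045,.062,c,.05);q=a;print("plane",np.linalg.lstsq(np.c_[q[:,:2]-c,np.ones(len(q))],q[:,2],rcond=None)[0].round(4))
E
```

```text
t 10.42 tcp [0.5343 0.3333 0.1871] yaw -17.75 F [-0.   1.  -0.1]
0.04 0.0605 9379 0.0532 (array([532.7, 334.2]), array([105.2, 121.2]), 21.5) [531.8 333.1  39.3]
0.061 0.076 1463 0.0648 (array([532.9, 334.2]), array([ 37.7, 128.5]), -17.7) 
0.078 0.09 1537 0.0829 (array([532.3, 332.7]), array([15.6, 63.4]), -18.2) 
plane [ 0.002  -0.0016  0.0532]
```

View pics/w5.png

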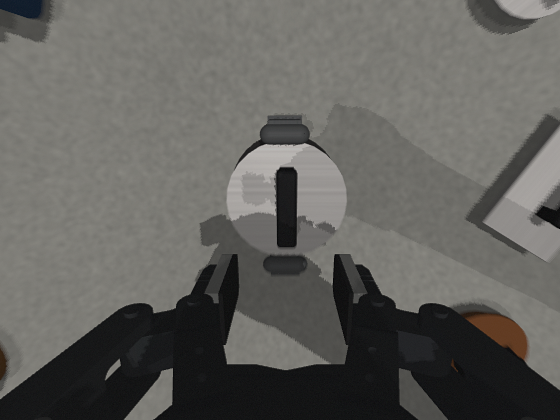

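The round lid is seated. Plate top reads 0.053 (about 2 mm depth bias, expected 0.055), it is level, and both rollers at (285,133) and (285,265) sit over its edge. Next is the larger rectangular lid.

Emit:
carry_out --moves "0 0 0 0.5 20 0 120; 0 0 0 0.6 37 0 120; 0 0 0 0.6 37 0 120; 0 0 0 0.6 37 0 120; 0 0 0 0.6 37 0 120"

```text
time_s: 10.88
ee_pos: [0.4857, 0.1711, 0.1862]
tcp_rot: [-0.0, 0.988, -0.154, 0.001]
contact_force: [-0.1, 0.0, 0.5]
opening: 0.0451
```

Emit:
carry_out --moves "0 0 0 0.6 37 0 120; 0 0 0 0.6 37 0 120; 0 0 0 0 17 0 120; 0 0 6 0 0 0 120; 0 0 6 0 0 7 120"

```text
time_s: 11.3
ee_pos: [0.4606, 0.084, 0.1804]
tcp_rot: [-0.001, 0.965, -0.261, 0.002]
contact_force: [0.9, 0.9, -0.4]
opening: 0.045
```

Emit:
carry_out --moves "0 0 6 0 0 10 120; 0 0 6 0 0 10 120; 0 0 6 0 0 0 120; 0 0 0 0 0 0 120; 0 0 0 0 0 0 120"

```text
time_s: 11.72
ee_pos: [0.4599, 0.0857, 0.1592]
tcp_rot: [-0.0, 0.915, -0.403, 0.0]
contact_force: [0.7, -0.3, -0.3]
opening: 0.0452
```

```bash
python3 - <<'E'
from h import *
p,d,W,T=wrist("w6")
c=(.459,.0856)
a,_=band(W,.049,.068,c,.05);print("handle",len(a),rect(a),np.median(a[:,2]))
q=(np.c_[a-T[:3,3]]@T[:3,:3]);print("handle tool",rect(q))
a,k=band(W,.02,.036,c,.09);print("plate",rect(a),np.median(a[:,2]))
E
```

```text
t 11.72 tcp [0.4599 0.0857 0.1592] yaw -47.58 F [ 0.7 -0.3 -0.3]
handle 1566 (array([456.9,  86.3]), array([16. , 63.3]), -49.0) 0.05686078668931013
handle tool (array([-2.5,  1.8]), array([16. , 63.3]), 1.5)
plate (array([456.5,  86.9]), array([ 84.3, 124.6]), -48.3) 0.027121420072559188
```

View pics/w6.png

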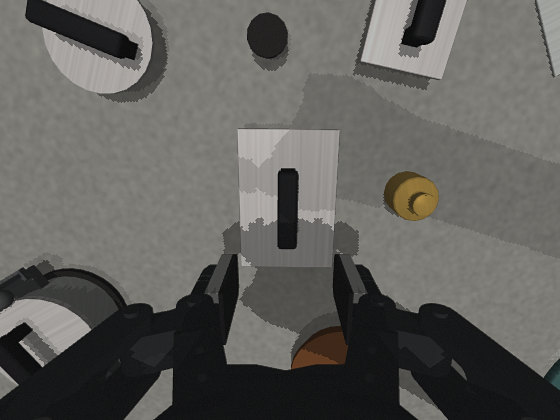

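The large plain rectangular lid is centred at (288,198). Its plate measures 124.6 x 84.3 mm, so this is lid_rect. Grasping it.

Emit:
carry_out --moves "0 0 1 -1.5 1.5 30 120; 0 0 0 0 0 30 120; 0 0 0 0 0 30 120; 0 0 0 0 0 20 120; 0 0 0 0 0 10 120"

```text
time_s: 12.18
ee_pos: [0.4563, 0.0852, 0.0368]
tcp_rot: [0.001, 0.911, -0.412, -0.001]
contact_force: [-0.0, -0.3, 0.2]
opening: 0.0452
```

Emit:
carry_out --moves "0 0 0 0 0 0 180; 0 0 0 0 0 0 255; 0 0 0 0 0 0 255; 0 0 0 0 0 0 255; 0 0 0 0 0 0 255" --squeeze 80

```text
time_s: 12.6
ee_pos: [0.4584, 0.0856, 0.04]
tcp_rot: [-0.001, 0.911, -0.413, 0.001]
contact_force: [0.8, -0.2, 2.2]
opening: 0.0142
```

Emit:
carry_out --moves "0 0 0 0 0 -10 255; 0 0 0 0 0 -25 255; 0 0 0 0 0 -35 255; 0 0 0 0 0 -35 255; 0 0 0 0 0 -35 255"

```text
time_s: 13.02
ee_pos: [0.4568, 0.0853, 0.1812]
tcp_rot: [-0.0, 0.911, -0.413, 0.0]
contact_force: [0.9, 0.8, -1.6]
opening: 0.0145
```

Emit:
carry_out --moves "0 0 0 0 0 -20 255; 0 0 0 13 13.5 -16 255; 0 0 0 26.2 27.2 -13 255; 0 0 0 26.2 27.2 -13 255; 0 0 0 26.2 27.2 -13 255"

```text
time_s: 13.43
ee_pos: [0.4455, -0.0473, 0.2556]
tcp_rot: [-0.0, 0.911, -0.412, 0.001]
contact_force: [2.2, 0.2, -2.3]
opening: 0.014
```

Emit:
carry_out --moves "0 0 0 26.2 27.2 -13 255; 0 0 0 26.2 27.2 -13 255; 0 0 0 26.2 27.2 -13 255; 0 0 0 26.2 27.2 -5 255; 0 0 0 26.2 27.2 0 255"

```text
time_s: 13.85
ee_pos: [0.4301, -0.2362, 0.3006]
tcp_rot: [-0.0, 0.911, -0.413, 0.002]
contact_force: [1.7, 0.7, -1.5]
opening: 0.0144
```

Emit:
carry_out --moves "0 0 0 13.2 13.7 0 255; 0 0 -7 0 0 0 255; 0 0 -7 0 0 0 255; 0 0 -7 0 0 0 255; 0 0 -6.9 0 0 0 255"

```text
time_s: 14.27
ee_pos: [0.4282, -0.2531, 0.2986]
tcp_rot: [-0.0, 0.984, -0.178, 0.0]
contact_force: [0.8, -0.9, -1.6]
opening: 0.0143
```

Emit:
carry_out --moves "0 0 0 0 0 0 255; 0 0 0 0 0 0 255"

```text
time_s: 14.43
ee_pos: [0.4284, -0.2531, 0.2985]
tcp_rot: [-0.0, 0.983, -0.183, 0.0]
contact_force: [-0.5, -0.3, -1.7]
opening: 0.0143
```

```bash
python3 - <<'E'
from h import *
p,d,W,T=wrist("w7")
E
```

```text
t 14.43 tcp [ 0.4284 -0.2531  0.2985] yaw -21.06 F [-0.5 -0.3 -1.7]
```

View pics/w7.png

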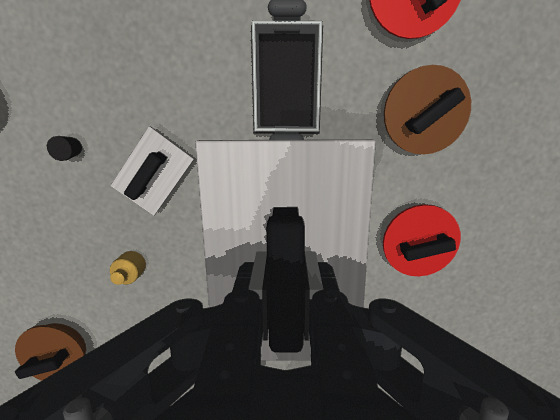

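The rectangular dish rim spans (254,22) to (320,133), with the lid held below it. The left odd lid at (152,170) is untouched. Measuring the offset and relative yaw now.

```bash
cat > r.py <<'E'
from h import *
import sys
mw=model("wrist");Tc=np.array(mw["T_tool_cam"])
def lid(n):
    d=np.load(f"pics/{n}.npy");L=cloud(d,mw,Tc);z=L[...,2]
    k=np.zeros(z.shape,bool);k[136:300,180:392]=1;k&=(z>.004)&(z<.03);q=L[k]
    print("lid plane",np.linalg.lstsq(np.c_[q[:,:2],np.ones(len(q))],q[:,2],rcond=None)[0].round(4))
    l=[];r=[];t=[]
    for v in range(150,235):
        u=np.where(k[v])[0];l.append(L[v,u[0]]);r.append(L[v,u[-1]])
    for u in range(215,355):
        v=np.where(k[:,u])[0]
        if len(v):t.append(L[v[0],u])
    l,r,t=map(np.array,(l,r,t))
    fl=np.polyfit(l[:,0],l[:,1],1);fr=np.polyfit(r[:,0],r[:,1],1);ft=np.polyfit(t[:,1],t[:,0],1)
    print("lid: y left/right",fl[1]*1e3,fr[1]*1e3,"mid",500*(fl[1]+fr[1]),"yaw",np.degrees([fl[0],fr[0],-ft[0]]).round(2),"front x",ft[1]*1e3,"centre x",ft[1]*1e3-62)
if __name__=="__main__":
    n=sys.argv[1];lid(n)
    d=np.load(f"pics/{n}.npy");L=cloud(d,mw,Tc);z=L[...,2]
    k=np.zeros(z.shape,bool);k[10:140,240:335]=1
    a=L[k&(z>.240)&(z<.257)];print("rim",len(a),np.median(a[:,2]),rect(a))
    k[:]=0;k[0:22,255:320]=1;b=L[k&(z>.22)&(z<.24)];print("far roller",len(b),rect(b),b[:,1].min(),b[:,1].max())
E
python3 r.py w7
```

```text
lid plane [ 0.001  -0.0012  0.0128]
lid: y left/right -41.522408039205345 41.645221052211234 mid 0.061406506502943714 yaw [-0.13 -0.12 -0.09] front x 59.795974500049745 centre x -2.204025499950255
rim 1459 0.2508288952011034 (array([106.1,   1.4]), array([ 76. , 126.7]), 0.2)
far roller 581 (array([173.1,   2. ]), array([13.6, 39. ]), 89.4) -0.01754502196396874 0.02146802763831506
```

```bash
python3 - <<'E'
from r import *
d=np.load("pics/w7.npy");L=cloud(d,mw,Tc);z=L[...,2]
k=np.zeros(z.shape,bool);k[10:140,240:335]=1
a=L[k&(z>.240)&(z<.257)]
b=a[np.abs(a[:,1]-.0014)>.024];print(rect(b),b[:,0].min(),b[:,0].max())
print([np.round(np.percentile(b[:,0],q)*1e3,1) for q in(0,1,2,98,99,100)])
p=cv2.imread("pics/w7.png");cv2.imwrite("pics/w7c.png",cv2.resize(p[0:150,220:350],None,fx=4,fy=4,interpolation=cv2.INTER_CUBIC))
E
```

```text
(array([107.8,   1.4]), array([ 76. , 116.1]), 0.2) 0.049806667578571044 0.16599717220926427
[np.float64(49.8), np.float64(49.9), np.float64(50.0), np.float64(164.6), np.float64(165.4), np.float64(166.0)]
```

View pics/w7c.png

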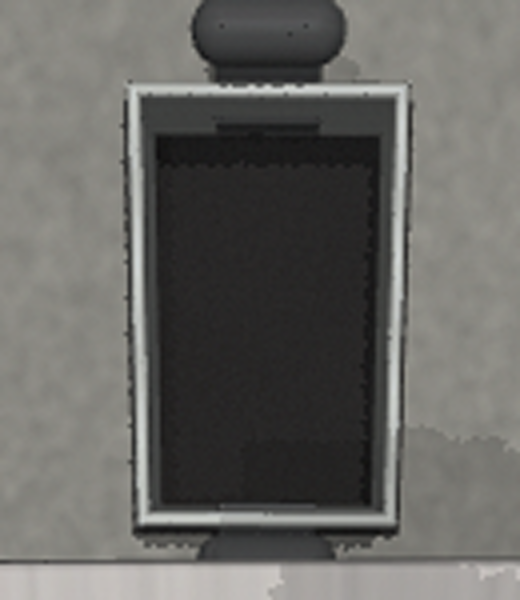

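Emit:
carry_out --moves "0 0 0.3 27 0.5 0 255; 0 0 0 36 0.5 0 255; 0 0 0 36 0.5 10 255; 0 0 0 11 0.5 35 255; 0 0 0 0 0 38 255"

```text
time_s: 14.9
ee_pos: [0.5349, -0.296, 0.2156]
tcp_rot: [0.001, 0.983, -0.185, 0.003]
contact_force: [0.1, 0.4, -2.8]
opening: 0.0142
```

Emit:
carry_out --moves "0 0 0 0 0 38 255; 0 0 0 0 0 36 255; 0 0 0 0 0 24 255; 0 0 0 0 0 12 255; 0 0 0 0 0 8 255"

```text
time_s: 15.32
ee_pos: [0.53, -0.2942, 0.0952]
tcp_rot: [-0.0, 0.983, -0.184, -0.001]
contact_force: [0.0, -0.3, 0.0]
opening: 0.0137
```

Emit:
carry_out --moves "0 0 0 0 0 0 255; 0 0 0 0 0 0 255"

```text
time_s: 15.48
ee_pos: [0.5315, -0.2951, 0.098]
tcp_rot: [0.0, 0.983, -0.184, 0.001]
contact_force: [0.2, 0.9, -1.2]
opening: 0.014
```

```bash
python3 - <<'E'
from r import *
p,d,W,T=wrist("w8");lid("w8")
L=cloud(d,mw,Tc);z=L[...,2]
k=np.zeros(z.shape,bool);k[80:160,230:350]=1
q=L[k&(z>.02)&(z<.043)];print("roller",len(q),rect(q),q.min(0),q.max(0))
cv2.imwrite("pics/w8c.png",cv2.resize(p[60:260,160:410],None,fx=3,fy=3,interpolation=cv2.INTER_CUBIC))
p,d=cams.snapshot("scene")
cv2.imwrite("pics/s8.png",cv2.resize(p[200:300,130:250],None,fx=6,fy=6,interpolation=cv2.INTER_CUBIC))
E
```

```text
t 15.48 tcp [ 0.5315 -0.2951  0.098 ] yaw -21.2 F [ 0.2  0.9 -1.2]
lid plane [ 0.0005 -0.0014  0.0128]
lid: y left/right -41.56174351645511 41.625279654740346 mid 0.031768069142616706 yaw [-0.04 -0.12  0.  ] front x 59.757586827105854 centre x -2.242413172894146
roller 2082 (array([66.3, -0.9]), array([15.8, 39. ]), -89.9) [ 0.05832654 -0.02036202  0.02992268] [0.07418716 0.01861149 0.04109352]
```

View pics/w8c.png

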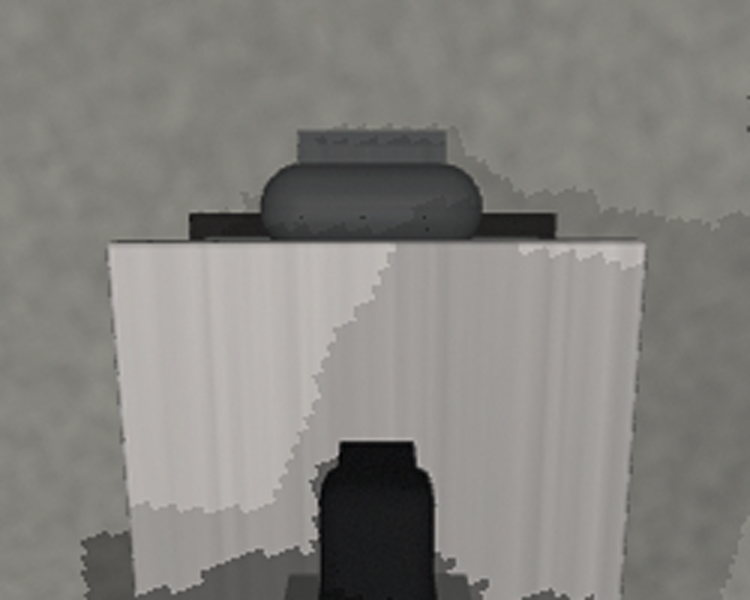

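View pics/s8.png

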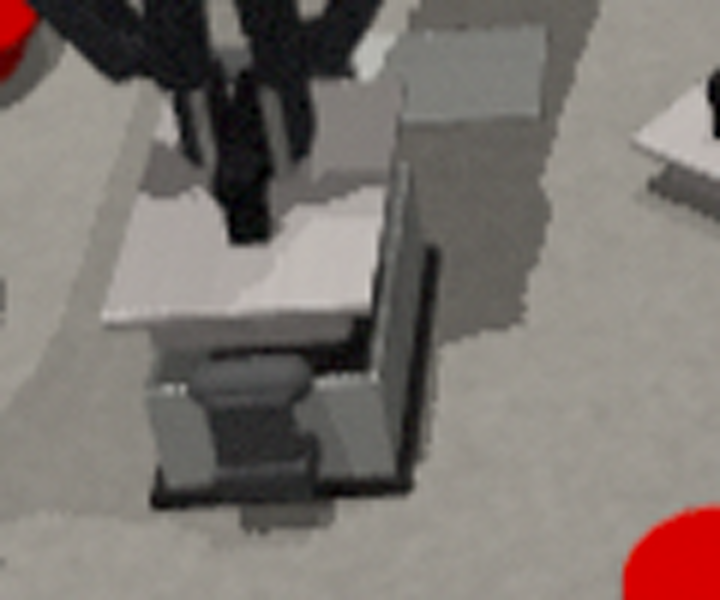

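Emit:
carry_out --moves "0 0 0 1 -0.9 0 255; 0 0 0 0 0 3 255; 0 0 0 0 0 3 255; 0 0 0 0 0 2.5 255; 0 0 0 0 0 0 255"

```text
time_s: 16.0
ee_pos: [0.5314, -0.294, 0.0876]
tcp_rot: [-0.0, 0.983, -0.184, -0.001]
contact_force: [0.4, 0.0, -1.4]
opening: 0.0142
```

Emit:
carry_out --moves "0 0 0 0 0 1.5 255; 0 0 0 0 0 1.5 255; 0 0 0 0 0 1 255; 0 0 0 0 0 1 255; 0 0 0 0 0 0 255"

```text
time_s: 16.42
ee_pos: [0.5318, -0.2942, 0.0831]
tcp_rot: [-0.0, 0.983, -0.184, -0.0]
contact_force: [-0.7, 0.5, -0.5]
opening: 0.0144
```

Emit:
carry_out --moves "0 0 0 0 0 1 255; 0 0 0 0 0 1 255; 0 0 0 0 0 0 255"

```text
time_s: 16.67
ee_pos: [0.5318, -0.2943, 0.082]
tcp_rot: [-0.0, 0.983, -0.184, -0.0]
contact_force: [-2.9, 2.7, 5.1]
opening: 0.0141
```

Emit:
carry_out --moves "0 0 0 0 0 1 255; 0 0 0 0 0 1 255; 0 0 0 0 0 0 255"

```text
time_s: 16.92
ee_pos: [0.5316, -0.2942, 0.0811]
tcp_rot: [-0.0, 0.983, -0.184, -0.0]
contact_force: [-7.3, 2.8, 12.2]
opening: 0.014
```

Emit:
carry_out --moves "0 0 0 0 0 1 255; 0 0 0 0 0 1 255; 0 0 0 0 0 0 255"

```text
time_s: 17.17
ee_pos: [0.5316, -0.2943, 0.0795]
tcp_rot: [-0.0, 0.983, -0.184, 0.0]
contact_force: [-6.4, 4.3, 15.3]
opening: 0.014
```

Emit:
carry_out --moves "0 0 0 -0.6 0 1 255; 0 0 0 0 0 1 255; 0 0 0 0 0 0 255"

```text
time_s: 17.42
ee_pos: [0.5312, -0.2943, 0.0768]
tcp_rot: [0.0, 0.983, -0.184, 0.0]
contact_force: [-4.1, 1.1, 7.5]
opening: 0.0141
```

Emit:
carry_out --moves "0 0 0 0 0 1 255; 0 0 0 0 0 1 255; 0 0 0 0 0 0 255"

```text
time_s: 17.67
ee_pos: [0.5309, -0.2942, 0.0737]
tcp_rot: [0.0, 0.983, -0.184, -0.0]
contact_force: [-2.6, 1.1, 3.1]
opening: 0.0137
```

Emit:
carry_out --moves "0 0 0 0 0 1 255; 0 0 0 0 0 1 255; 0 0 0 0 0 1 255; 0 0 0 0 0 0 255"

```text
time_s: 18.0
ee_pos: [0.5309, -0.2939, 0.0695]
tcp_rot: [-0.0, 0.983, -0.184, -0.0]
contact_force: [-2.2, 0.0, -1.2]
opening: 0.0143
```

Emit:
carry_out --moves "0 0 0 0 0 1 255; 0 0 0 0 0 1 255; 0 0 0 0 0 0 255"

```text
time_s: 18.25
ee_pos: [0.5308, -0.2937, 0.0671]
tcp_rot: [-0.0, 0.983, -0.184, -0.001]
contact_force: [-0.7, -1.1, -7.4]
opening: 0.0144
```

Emit:
carry_out --moves "0 0 0 0 0 1 255; 0 0 0 0 0 0 255"

```text
time_s: 18.42
ee_pos: [0.5309, -0.2936, 0.0663]
tcp_rot: [-0.0, 0.983, -0.184, -0.001]
contact_force: [-0.9, -0.4, -8.4]
opening: 0.0141
```

Emit:
carry_out --moves "0 0 0 0 0 1 255; 0 0 0 0 0 0 255"

```text
time_s: 18.58
ee_pos: [0.5308, -0.2937, 0.066]
tcp_rot: [-0.0, 0.983, -0.184, -0.001]
contact_force: [-2.4, 1.2, -5.8]
opening: 0.0144
```

Emit:
carry_out --moves "0 0 0 0 0 1 255; 0 0 0 0 0 0 255"

```text
time_s: 18.75
ee_pos: [0.5308, -0.2937, 0.0659]
tcp_rot: [-0.0, 0.983, -0.184, -0.001]
contact_force: [-6.0, 2.4, 2.4]
opening: 0.014
```

Emit:
carry_out --moves "0 0 0 0 0 1 255; 0 0 0 0 0 0 255"

```text
time_s: 18.92
ee_pos: [0.5309, -0.2937, 0.0659]
tcp_rot: [-0.0, 0.983, -0.184, -0.001]
contact_force: [-7.4, 2.8, 9.1]
opening: 0.0141
```

It's seated: z holds at 0.0659 while the force rises. I'll relax, release and lift.

Emit:
carry_out --moves "0 0 0 -0.5 0 -2 255; 0 0 0 0 0 0 150; 0 0 0 0 0 0 120; 0 0 0 0 0 0 120; 0 0 0 0 0 0 120"

```text
time_s: 19.33
ee_pos: [0.5319, -0.2944, 0.0671]
tcp_rot: [0.0, 0.983, -0.184, 0.001]
contact_force: [0.2, 0.4, -0.4]
opening: 0.0454
```

Emit:
carry_out --moves "0 0 0 0 0 -5 120; 0 0 0 0 0 -15 120; 0 0 0 0 0 -30 120; 0 0 0 0 0 -35 120; 0 0 0 0 0 -35 120"

```text
time_s: 19.75
ee_pos: [0.5306, -0.2938, 0.1877]
tcp_rot: [-0.0, 0.983, -0.184, -0.0]
contact_force: [0.4, 0.0, 0.0]
opening: 0.045
```

Emit:
carry_out --moves "0 0 0 0 0 -20 120; 0 0 0 0 0 0 120; 0 0 0 0 0 0 120"

```text
time_s: 20.0
ee_pos: [0.5317, -0.2943, 0.2082]
tcp_rot: [0.0, 0.983, -0.184, 0.002]
contact_force: [-0.7, 0.4, -1.0]
opening: 0.0453
```

```bash
python3 - <<'E'
from h import *
p,d,W,T=wrist("w9");c=(.531,-.294)
for z0,z1 in((.045,.0605),(.061,.076),(.078,.09)):
    a,_=band(W,z0,z1,c,.1);print(z0,z1,len(a),np.median(a[:,2]).round(4),rect(a))
q,_=band(W,.047,.059,c,.04);print("plane",np.linalg.lstsq(np.c_[q[:,:2]-c,np.ones(len(q))],q[:,2],rcond=None)[0].round(4))
p,d=cams.snapshot("top");cv2.imwrite("pics/top9.png",p);np.save("pics/top9.npy",d)
p,d=cams.snapshot("scene");cv2.imwrite("pics/scene9.png",cv2.resize(p[120:320,80:460],None,fx=2.1,fy=2.1,interpolation=cv2.INTER_CUBIC))
E
```

```text
t 20.0 tcp [ 0.5317 -0.2943  0.2082] yaw -21.17 F [-0.7  0.4 -1. ]
0.045 0.0605 10294 0.0531 (array([ 528.6, -293. ]), array([ 84.2, 156.3]), -21.2)
0.061 0.076 1271 0.0648 (array([ 529.1, -293.3]), array([ 38.4, 148.5]), -21.4)
0.078 0.09 1338 0.0828 (array([ 528.6, -292.7]), array([15.6, 64.4]), -20.8)
plane [ 0.0011 -0.0013  0.0531]
```

View pics/w9.png

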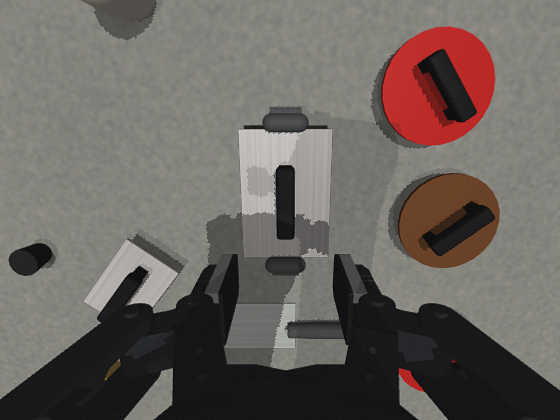

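View pics/scene9.png

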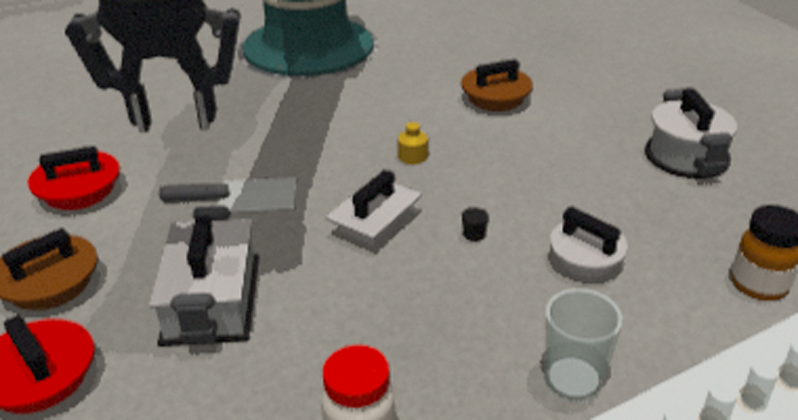

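View pics/top9.png

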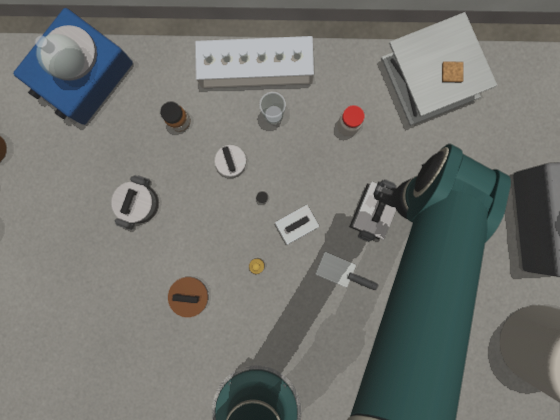

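The scene shows both lids flush under their rollers. The odd lids at (230,161) and (297,225) and all the bystanders are where they were. The gripper is clear, so I'm handing in.

```bash
python3 -c "
from workcell import env
print(env.job_done())"
```

```text
the job is handed in; nothing more can be done
None
```

Both dishes are closed, each with its larger plain lid. I did the round one first, then the rectangular one, pressing about 1 mm at a time. The job was handed in after about 20 s of the 54 s allowed.

- **Seating:** Both lids snapped past their catches. After release, both plate tops measured about 53 mm. That is 55 mm as expected once the camera's 2 mm depth offset, seen on the loose lids, is allowed for. Both plates were level to within about 0.2°, with the rollers over the plate edges.
- **Force:** The highest upward force I read while pressing was about 9 N for the round lid and 15 N for the rectangular one. Readings came only at the end of each move, so a brief peak between them could have been higher.
- **Bystanders:** In the last pictures the two odd lids and the other things looked unmoved, and the gripper was open and clear. The arm hid the red and brown lids near the rectangular dish from the top camera; the other two cameras showed them, but without a before-and-after measurement.
- **Disagreement:** Far and near wrist-camera measurements of the dishes differed by about 1 mm. I corrected for this before pressing. The rectangular lid still pushed sideways with about 7–8 N, so I shifted it 0.6 mm midway.

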